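# Sieve the foil balls out of the chocolate eggs

## Task

Pick up the sieve by its grip bar and sieve its mix over the lugged oblong tray until all four foil balls have dropped through into that tray with both eggs still in the sieve; then tip the two chocolate eggs gently over the pouring lip into the square tray. Set the empty sieve back upright, centred on its wooden board, and leave the cocoa tins and the footed bowl undisturbed.

Things in the scene. Friction and masses are not known exactly. Their poses are not given: they have to be found in the camera images.
- sieve: Loose sieve on its board: wooden frame 168 mm (x) by 184 mm (y), walls 55 mm high, about 0.22 kg empty. Origin: centre of its underside, z up. Inside: x -75..75, y -86..92 mm, floor 16 mm above the origin. No wall at +y, where the pouring lip is: tip it towards its +y, by clearly more than 30 degrees (45 is enough). At the start the eggs stand over the slots, the balls lie on the apron.
- sieve_grip (a point): Centre of the sieve's grip bar, 130 mm above the sieve's origin, over x=0, y=0. Rounded wooden bar along the sieve's x, 144 mm long, 14 mm thick (along y), 22 mm high, on a leg at each end; pinch it across y from above at its middle. Axes as the sieve's. 103 mm are clear between the bar and the sieve floor.
- sieve_slots (a point): Centre of the slotted field of the sieve floor, at floor height, 38 mm to the sieve's -y of its origin. Three slots along y, 96 mm long, 32 mm wide, centred at x=-41, 0 and +41 mm, with flat bars 9 mm wide between them and 18 mm ledges at the walls, sloping inward. An egg lying in a slot can bar a ball's way until shaking or a lean away from the lip moves it.
- sieve_lip (a point): Middle of the edge of the pouring lip, at sieve y=+92, z=38 mm. Between the slots (y=+10 mm) and the lip's foot (y=+46 mm) is a plain apron that falls 4 degrees towards +y; the lip then rises 30 degrees to this edge. Sieve and eggs are smooth (friction about 0.25 on each other): the eggs roll and slide easily.
- chest_back (a point): Middle of the upper back edge of the fixed wooden tasting chest at the table's front edge (lid ajar), part of the furniture; x points away from the chest, to its back. The chest lies at x<0 of this point, y=-125..125 mm, 175 mm deep; 135 mm high at this edge, 190 mm at its front.
- board: Fixed wooden resting board of the sieve, 180 x 190 x 8 mm. Origin: centre of its underside on the table; x is the 180 mm side.
- ball_tray: Fixed oblong aluminium tray for the foil balls, 200 mm (x) by 160 mm (y), 45 mm high, walls and floor about 4 mm, a lug of wire standing out 15 mm on each short side (+x and -x). Origin: centre of its underside on the table.
- egg_tray: Fixed square aluminium tray for the eggs, 180 x 180 mm, 35 mm high, walls and floor about 4 mm, without lugs. Origin: centre of its underside on the table.
- ball_1_mid (a point): Centre of a foil ball, 25 mm across, 10 g, loose in the sieve; it rolls.
- ball_2_mid (a point): Centre of a foil ball, 25 mm across, 10 g, loose in the sieve; it rolls.
- ball_3_mid (a point): Centre of a foil ball, 25 mm across, 10 g, loose in the sieve; it rolls.
- ball_4_mid (a point): Centre of a foil ball, 25 mm across, 10 g, loose in the sieve; it rolls.
- egg_1_mid (a point): Centre of the smaller drizzled chocolate egg, 58 mm across, 65 mm long, 60 g, loose in the sieve; it may roll over.
- egg_2_mid (a point): Centre of the larger drizzled chocolate egg, 65 mm across, 73 mm long, 80 g, loose in the sieve; it may roll over.
- tin_1_mid (a point): Centre (half-way up) of a loose round cocoa tin, 64 mm across and 64 mm high; bystander.
- tin_2_mid (a point): Centre (half-way up) of the second loose cocoa tin, 64 mm across and 64 mm high; bystander.
- foot_bowl_mid (a point): Centre (half-way up) of a loose footed porcelain bowl, 112 mm across and 74 mm high; bystander.

How it is judged:
On the way, in this order (a step that is already met when the one before it is completed fails the run):
1. all four foil balls lie in the oblong lugged tray while both eggs are still in the sieve and the sieve is held up, off its board (x of ball_1_mid in the frame of ball_tray between -0.096 and 0.096 m and y of ball_1_mid in the frame of ball_tray between -0.076 and 0.076 m and z of ball_1_mid in the frame of ball_tray between 0 and 0.03 m and x of ball_2_mid in the frame of ball_tray between -0.096 and 0.096 m and y of ball_2_mid in the frame of ball_tray between -0.076 and 0.076 m and z of ball_2_mid in the frame of ball_tray between 0 and 0.03 m and x of ball_3_mid in the frame of ball_tray between -0.096 and 0.096 m and y of ball_3_mid in the frame of ball_tray between -0.076 and 0.076 m and z of ball_3_mid in the frame of ball_tray between 0 and 0.03 m and x of ball_4_mid in the frame of ball_tray between -0.096 and 0.096 m and y of ball_4_mid in the frame of ball_tray between -0.076 and 0.076 m and z of ball_4_mid in the frame of ball_tray between 0 and 0.03 m and x of egg_1_mid in the frame of sieve between -0.08 and 0.08 m and y of egg_1_mid in the frame of sieve between -0.095 and 0.095 m and z of egg_1_mid in the frame of sieve between 0 and 0.09 m and x of egg_2_mid in the frame of sieve between -0.08 and 0.08 m and y of egg_2_mid in the frame of sieve between -0.095 and 0.095 m and z of egg_2_mid in the frame of sieve between 0 and 0.09 m and height (world z) of sieve above 0.02 m), for 0.2 s.
2. both eggs lie in the square tray (x of egg_1_mid in the frame of egg_tray between -0.086 and 0.086 m and y of egg_1_mid in the frame of egg_tray between -0.086 and 0.086 m and z of egg_1_mid in the frame of egg_tray between 0 and 0.055 m and x of egg_2_mid in the frame of egg_tray between -0.086 and 0.086 m and y of egg_2_mid in the frame of egg_tray between -0.086 and 0.086 m and z of egg_2_mid in the frame of egg_tray between 0 and 0.055 m), for 0.2 s.
At the end, for the whole second after the job is handed in: All four foil balls lie in the oblong tray and both eggs lie in the square tray (eggs at rest); the sieve stands flat and still on its board, its centre within 40 mm of the board's centre (all of step 2 and x of ball_1_mid in the frame of ball_tray between -0.096 and 0.096 m and y of ball_1_mid in the frame of ball_tray between -0.076 and 0.076 m and z of ball_1_mid in the frame of ball_tray between 0 and 0.03 m and x of ball_2_mid in the frame of ball_tray between -0.096 and 0.096 m and y of ball_2_mid in the frame of ball_tray between -0.076 and 0.076 m and z of ball_2_mid in the frame of ball_tray between 0 and 0.03 m and x of ball_3_mid in the frame of ball_tray between -0.096 and 0.096 m and y of ball_3_mid in the frame of ball_tray between -0.076 and 0.076 m and z of ball_3_mid in the frame of ball_tray between 0 and 0.03 m and x of ball_4_mid in the frame of ball_tray between -0.096 and 0.096 m and y of ball_4_mid in the frame of ball_tray between -0.076 and 0.076 m and z of ball_4_mid in the frame of ball_tray between 0 and 0.03 m and horizontal distance between sieve and board below 0.04 m and height (world z) of sieve between 0.004 and 0.014 m and angle between sieve's own z axis and vertical below 0.06 rad and linear speed of sieve below 0.02 m/s and linear speed of each of egg_1, egg_2 below 0.05 m/s); the robot touches nothing.
It fails at once if a cocoa tin is shoved more than 30 mm or tipped over (distance of tin_1_mid from where it was at the start of the episode above 0.03 m or angle between tin_1_mid's own z axis and vertical above 0.35 rad).
It fails at once if a cocoa tin is shoved more than 30 mm or tipped over (distance of tin_2_mid from where it was at the start of the episode above 0.03 m or angle between tin_2_mid's own z axis and vertical above 0.35 rad).
It fails at once if the footed bowl is shoved more than 30 mm or tipped over (distance of foot_bowl_mid from where it was at the start of the episode above 0.03 m or angle between foot_bowl_mid's own z axis and vertical above 0.35 rad).
It fails at once if an egg is dropped or flung (faster than 1.7 m/s, a fall of some 15 cm) (linear speed of any of egg_1, egg_2 above 1.7 m/s).
It also fails if it takes over 67 s, if anything falls off the work surface, if the arm or the gripper's body presses on something with over 40 N, if the wrist force passes 120 N, or if a joint passes its speed limit or range.

## Robot

A 6-joint arm with a two-finger parallel gripper is mounted at the origin on a cart in front of the work surface, level with it; the furniture and walls round the work are solid. World frame = base frame: x ahead of the robot, y to its left, z up, the work surface at z = 0. Lengths are in m, angles in rad, forces in N, time in s.
With the tool pointing down it reaches from about 0.275 to 0.75 m from the base axis. Payload 10.2 kg.
Tool frame: the origin (TCP) lies midway between the tips of the shut fingers; the grasp point (between the pads) lies 19 mm behind it (env.hold_point_z is the distance from the TCP to the grasp point, in m); z points along the fingers, y is the line along which they close (so a half turn about z gives the same grasp; the last joint's range is limited). The gripper opens to 85 mm and grips with 20 to 120 N. Pads are 22 mm wide; open, the fingers measure 114 mm over their backs; the gripper's body (76 mm by 85 mm) begins 54 mm behind the grasp point. The pads swing forward as they close: fully open they stand 13 mm farther back than shut.
Start: joints at [1.062, 0.313, 1.498, -0, 1.331, -0.223], TCP at [0.148, 0.504, 0.231] pointing down, gripper open.
Joint ranges: [-2.94, 2.94], [-0.97, 2.17], [0.19, 2.56], [-1.23, 4.37], [0.02, 3.11], [-2.88, 2.88]. Speed limits (rad/s): [2.39, 2.39, 3.01, 3.14, 3.14, 3.14].

## Interface

Orientations are given as a unit quaternion [x, y, z, w].
In Python, from bench import env, kinematics, monitor, eyes, job gives the robot as it stands. The module is installed in compiled form; this text tells all that it offers. Calls block until the motion is done:
- env.reach(position, orientation): joint-space move of the TCP to a pose.
- env.movel(position, velocity=0.15, frame=None, guard=None): straight line of the TCP; frame=None keeps the orientation; velocity is the mean speed in m/s. With guard (N) it stops when the force on the tool has changed by that much, and returns True; else False.
- env.set_joints(angles): joint-space move.
- env.release() and env.close_gripper(effort=None): open the fingers fully, or close them until they stop; effort is the grip in N (None keeps the last).
- env.hold(seconds).
- kinematics.ik(position, orientation): joint angles nearest the present ones, or None.
- monitor.sense(): the state.
- eyes.grab_frame(name): name is "scene" or "top" or "wrist"; returns a dict with "frame" (480x640x3 uint8, red, green, blue), "mtx" (3x3 intrinsics, pixels), "view" (4x4, takes a point from world to camera coordinates). Camera axes: x right, y down, z forward; pixel columns grow to the right and rows downward; lengths in m; the calibration is good to about 2 mm. A picture is of the moment at which its call begins. There is no depth.
A pose or a line that the arm cannot do raises env.MotionError and nothing moves.
- job.hand_in(): hands the job in; it is judged then, once.
The state is a dict: "clock": time; "joints": joint angles; "qvel": joint speeds; "joint_efforts": joint torques, N m; "position": TCP position; "ee_rot": TCP orientation; "contact_force": force on the tool from outside, world axes, zero at the start; "ft_torque": the same for the moment, N m; "finger_gap": opening from 0.0 (shut) to 1.0 (fully open); "gripper_force": force on a finger pad.
Only numpy, scipy, OpenCV 4.12 (cv2) and the standard library are available. Lean on these libraries where they do the work, as an engineer would, in place of code of your own. Each camera call takes 0.05 s, during which the arm holds its last target. There are 200 camera calls.

## Working session

There is one attempt and no reset: what is moved stays moved. The work goes in short steps, each a Python script; the robot and the scene stay as the last script left them, time stands still between calls to the robot, and variables do not carry over. Pictures are saved under pics/ and viewed, at most 10 in all, crops included, and the job is handed in when it is done.

```bash
mkdir -p pics
python3 - <<'E'
from bench import env,kinematics,monitor,eyes,job
import cv2,numpy as np,pickle
for n in("scene","top"):
    f=eyes.grab_frame(n); cv2.imwrite(f"pics/{n}0.png",f["frame"][:,:,::-1]); pickle.dump(f,open(n+"0.pkl","wb"))
    print(n,f["mtx"].round(1).tolist(),f["view"].round(4).tolist())
s=monitor.sense();print(s["clock"],s["ee_rot"],s["position"])
E
```

```text
scene [[594.1, 0.0, 312.0], [0.0, 594.1, 234.7], [0.0, 0.0, 1.0]] [[0.9094, -0.4155, 0.0182, -0.5657], [-0.2722, -0.6276, -0.7294, 0.2098], [0.3144, 0.6584, -0.6838, 1.3807], [0.0, 0.0, 0.0, 1.0]]
top [[561.5, 0.0, 322.9], [0.0, 561.5, 226.0], [0.0, 0.0, 1.0]] [[-0.0279, -0.9996, -0.0014, -0.0354], [-0.9971, 0.0279, -0.0713, 0.5942], [0.0713, -0.0006, -0.9975, 1.631], [0.0, 0.0, 0.0, 1.0]]
0.1 [ 1.42431645e-01  9.89804476e-01 -5.26539649e-04 -2.18845781e-04] [0.14790615 0.50350158 0.23079928]
```

View pics/scene0.png

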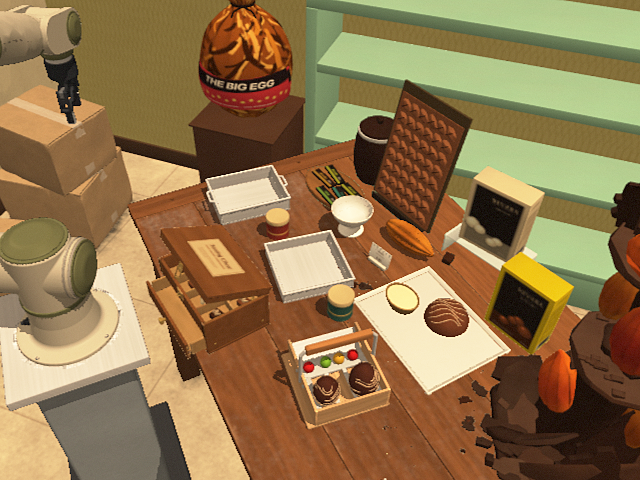

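View pics/top0.png

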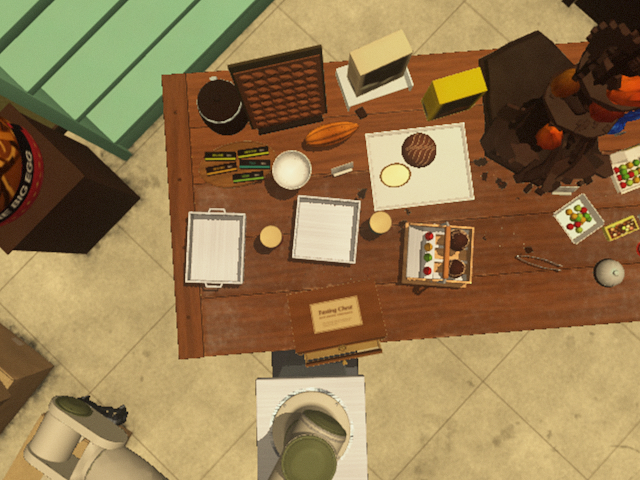

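The scene view shows the sieve at (338,372), with the lip facing the egg tray at (310,265). The ball tray is at (248,193), the tins at (277,222) and (340,302), and the bowl at (352,215). In the top view the sieve is at (438,255), the egg tray at (326,230), the ball tray at (216,247), and the chest at (336,318).

```bash
cat > h.py <<'E'
import numpy as np,pickle,cv2
def ray(f,u,v,z):
    K,T=f["mtx"],f["view"];R,t=T[:3,:3],T[:3,3]
    d=R.T@np.linalg.inv(K)@[u,v,1];c=-R.T@t
    return (c+d*(z-c[2])/d[2])
E
python3 - <<'E'
from h import *
f=pickle.load(open("top0.pkl","rb"))
for n,u,v,z in[("tin1",271,237,.064),("tin2",380,222,.064),("bowl",291,170,.074)]:print(n,ray(f,u,v,z).round(3))
im=f["frame"][:,:,::-1]
cv2.imwrite("pics/c1.png",cv2.resize(im[200:300,390:490],None,fx=6,fy=6,interpolation=cv2.INTER_CUBIC))
cv2.imwrite("pics/c2.png",cv2.resize(im[180:340,180:400],None,fx=3.6,fy=3.6,interpolation=cv2.INTER_CUBIC))
E
```

```text
tin1 [0.563 0.097 0.064]
tin2 [ 0.597 -0.216  0.064]
bowl [0.753 0.035 0.074]
```

View pics/c1.png

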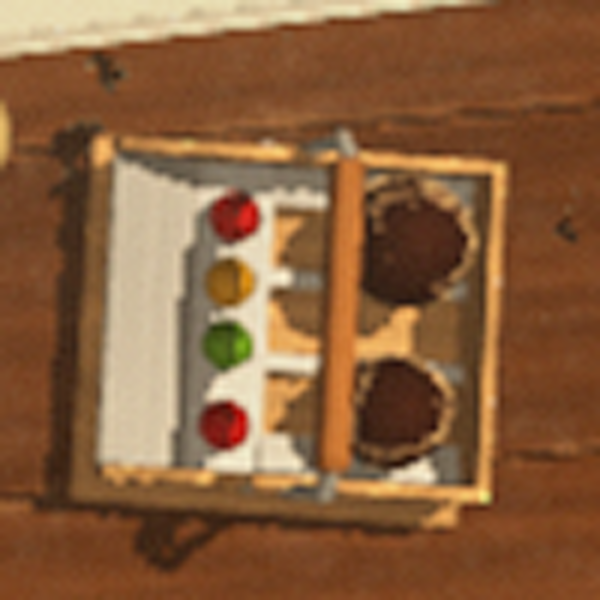

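View pics/c2.png

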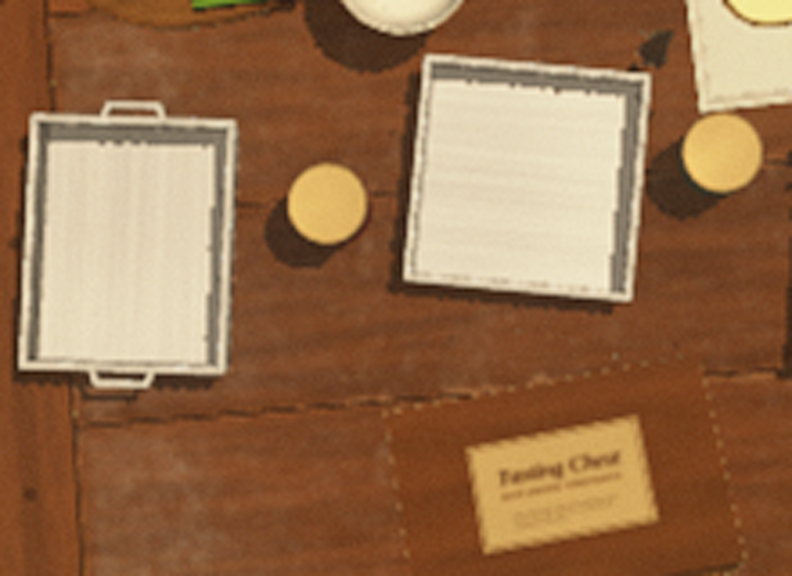

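The first crop shows the bar running from (349,155) to (335,470), the four balls on the apron at about x=230, and the eggs on the right. The second shows the ball tray rim corners at (33,117), (237,122), (226,376) and (18,370), the egg tray corners at (425,57), (650,73), (632,300) and (403,281), and the chest's back edge from (385,410) to (700,358).

Run:
```python
from h import *
f=pickle.load(open("top0.pkl","rb"))
def go(n,pts,s,o,z):
    P=np.array([ray(f,o[0]+u/s,o[1]+v/s,z)[:2] for u,v in pts]);print(n,P.round(3).tolist(),P.mean(0).round(4));return P
P=go("bar",[(349,155),(335,470)],6,(390,200),.149);d=P[0]-P[1];print(np.linalg.norm(d),np.degrees(np.arctan2(d[1],d[0])))
P=go("sieve back",[(505,163),(490,499)],6,(390,200),.063);d=P[0]-P[1];print(np.degrees(np.arctan2(d[1],d[0])))
for n,p,z in[("ball",[(33,117),(237,122),(226,376),(18,370)],.045),("egg",[(425,57),(650,73),(632,300),(403,281)],.035),("chest",[(385,410),(700,358)],.135)]:
    P=go(n,p,3.6,(180,180),z);d=P[0]-P[-1];print(np.degrees(np.arctan2(d[1],d[0])))
    
from bench import kinematics,env,monitor
from scipy.spatial.transform import Rotation as R
print(env.hold_point_z)
for yaw in (0,90,-90,180):
    pass
```

```text
bar [[0.575, -0.392], [0.433, -0.379]] [ 0.504  -0.3854]
0.14212421446520587 -5.045481894367399
sieve back [[0.574, -0.485], [0.415, -0.471]] [ 0.4948 -0.4779]
-5.24537244337136
ball [[0.641, 0.335], [0.633, 0.171], [0.429, 0.183], [0.439, 0.35]] [0.5355 0.2598]
-4.008071499229042
egg [[0.683, 0.018], [0.664, -0.164], [0.481, -0.144], [0.501, 0.041]] [ 0.5822 -0.0622]
-6.99430684276446
chest [[0.403, 0.051], [0.435, -0.188]] [ 0.419  -0.0685]
97.72871917494008
0.0187
```

```bash
cat >> h.py <<'E'
from bench import env,kinematics,monitor,eyes,job
from scipy.spatial.transform import Rotation as R
YAW=-5.1; FLIP=0
GRIP=np.array([0,0,.133])          # grasp point in the sieve frame
EGG=np.array([.582,-.062]);BALL=np.array([.5355,.260]);BOARD=np.array([.504,-.3855])
def pose(ref,target,tilt,yaw=YAW,flip=None):
    """TCP pose so that sieve point ref is at target; tilt>0 towards the lip (deg)"""
    S=R.from_euler('z',yaw,degrees=True)*R.from_euler('x',-tilt,degrees=True)
    f=FLIP if flip is None else flip
    T=S*R.from_matrix(np.diag([-1,1,-1.]) if f==0 else np.diag([1,-1,-1.]))
    g=np.array(target)+S.apply(GRIP-np.array(ref))
    return g+T.apply([0,0,env.hold_point_z]),T.as_quat()
CORNER=[0,.092,0];MID=[0,-.02,.016]
def tray(c,dy,z,yaw=YAW,dx=0):
    return np.r_[c+R.from_euler('z',yaw,degrees=True).apply([dx,dy,0])[:2],z]
def go(ref,target,tilt,v=.15,yaw=YAW,guard=None):
    p,q=pose(ref,target,tilt,yaw);return env.movel(p,velocity=v,frame=q,guard=guard)
def snap(n,name):
    f=eyes.grab_frame(n);cv2.imwrite(f"pics/{name}.png",f["frame"][:,:,::-1]);return f
E
python3 - <<'E'
from h import *
for fl in(0,1):
  print(fl)
  for n,r,t,ti in[("pick",[0,0,0],[*BOARD,.008],0),("up",[0,0,0],[*BOARD,.11],0),("ball",MID,tray(BALL,0,.08),0),("lean",MID,tray(BALL,0,.09),-20)]+[("egg%d"%a,CORNER,tray(EGG,-.065,.06),a) for a in(0,25,45,55)]:
    p,q=pose(r,t,ti,flip=fl);j=kinematics.ik(p,q);print(n,p.round(3),None if j is None else np.round(j,2))
E
```

```text
0
pick [ 0.504 -0.386  0.122] [-0.84  0.65  1.28 -0.    1.22 -2.32]
up [ 0.504 -0.386  0.224] [-0.84  0.57  1.14 -0.    1.44 -2.32]
ball [0.537 0.28  0.178] [ 0.29  0.53  1.31 -0.    1.29 -1.19]
lean [0.534 0.245 0.189] [ 0.08  0.42  1.51  0.37  1.18 -1.54]
egg0 [ 0.568 -0.218  0.174] [-0.56  0.54  1.31 -0.    1.29 -2.04]
egg25 [ 0.573 -0.162  0.202] [-0.29  0.49  1.38 -0.46  1.21 -1.62]
egg45 [ 0.578 -0.111  0.206] [-0.08  0.56  1.4  -0.82  1.31 -1.28]
egg55 [ 0.58  -0.086  0.201] [ 0.01  0.63  1.39 -0.98  1.39 -1.14]
1
pick [ 0.504 -0.386  0.122] [-0.84  0.65  1.28 -0.    1.22  0.82]
up [ 0.504 -0.386  0.224] [-0.84  0.57  1.14 -0.    1.44  0.82]
ball [0.537 0.28  0.178] [ 0.29  0.53  1.31 -0.    1.29  1.95]
lean [0.534 0.245 0.189] [0.08 0.42 1.51 0.37 1.18 1.6 ]
egg0 [ 0.568 -0.218  0.174] [-0.56  0.54  1.31 -0.    1.29  1.1 ]
egg25 [ 0.573 -0.162  0.202] [-0.29  0.49  1.38 -0.46  1.21  1.52]
egg45 [ 0.578 -0.111  0.206] [-0.08  0.56  1.4  -0.82  1.31  1.86]
egg55 [ 0.58  -0.086  0.201] [ 0.01  0.63  1.39 -0.98  1.39  2.  ]
```

```bash
sed -i 's/FLIP=0$/FLIP=1/' h.py
python3 - <<'E'
from h import *
p,q=pose([0,0,0],[*BOARD,.008],0)
env.reach(p+[0,0,.12],q);print(monitor.sense()["clock"])
print(env.movel(p,velocity=.15,guard=8))
env.close_gripper(80);s=monitor.sense();print(s["clock"],s["finger_gap"],s["gripper_force"],s["position"]-p,s["contact_force"])
go([0,0,0],[*BOARD,.04],0,.06)
s=monitor.sense();print(s["clock"],s["finger_gap"],s["contact_force"],s["ft_torque"])
snap("scene","s1")
E
```

```text
3.4417
False
5.05 0.1526574075491606 78.42824935913086 [ 3.83626384e-05 -3.98131710e-05  1.78958137e-04] [0.28070244 0.49984774 2.27790912]
5.7333 0.14634267882718233 [-0.60506997 -0.42679872 -4.23508694] [ 0.0542139  -0.02296416 -0.05121236]
```

View pics/s1.png

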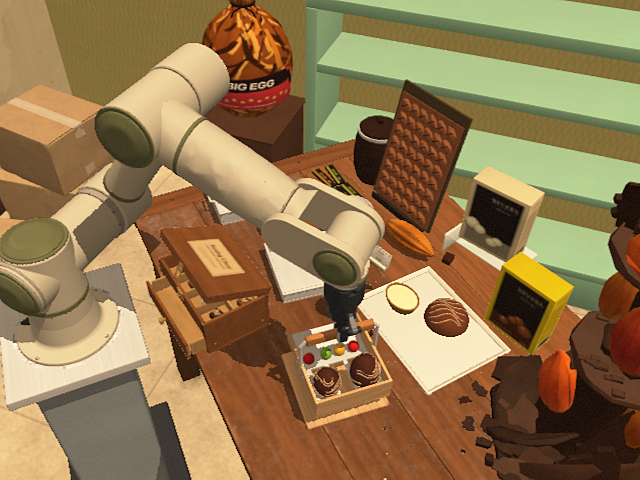

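The picture shows the sieve lifted level above its board at (338,375), with all four balls and both eggs still in it. Next I carry it to the ball tray.

Run:
```python
from h import *
go([0,0,0],[*BOARD,.11],3,.12)
go(MID,tray(BALL,0,.126),3,.14)
go(MID,tray(BALL,0,.075),0,.10)
s=monitor.sense();print(s["clock"],s["contact_force"])
for a in(-4,-8,-12): 
    go(MID,tray(BALL,0,.075+.075*np.sin(np.radians(-a))),a,.04)
print(monitor.sense()["clock"])
env.hold(.8)
f=snap("scene","s2");g=snap("top","t2")
cv2.imwrite("pics/s2c.png",cv2.resize(np.hstack([f["frame"][120:280,160:320],g["frame"][180:340,150:310]])[:,:,::-1],None,fx=2.5,fy=2.5))
```

```text
12.0667 [ 0.13905663 -0.47889972 -3.32656293]
13.1917
```

View pics/s2c.png

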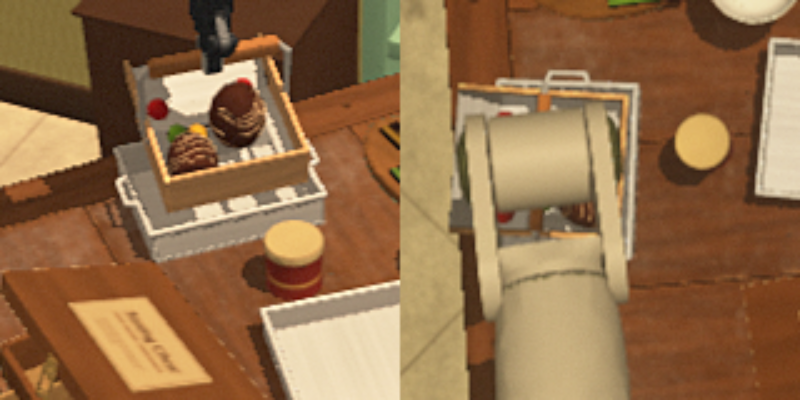

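The balls are still on the apron side. Green (crop 178,130) and yellow (198,132) are held up by the eggs, red is at (157,108), and another red sits behind the big egg. Next I shake with a lean.

```bash
cat >> h.py <<'E'
def shake(tilt,n,ax=.012,ay=.0,v=.25):
    z=.075+.075*abs(np.sin(np.radians(tilt)))
    for i in range(n):
        s=1 if i%2==0 else -1
        go(MID,tray(BALL,s*ay,z,dx=s*ax),tilt,v)
    go(MID,tray(BALL,0,z),tilt,v)
def look(name):
    f=eyes.grab_frame("scene");g=eyes.grab_frame("wrist")
    a=cv2.resize(f["frame"][120:250,170:300],(520,520),interpolation=cv2.INTER_CUBIC)
    b=cv2.resize(g["frame"],(280,210));b=np.vstack([b,np.zeros((310,280,3),np.uint8)])
    cv2.imwrite(f"pics/{name}.png",np.hstack([a,b])[:,:,::-1])
E
python3 - <<'E'
from h import *
go(MID,tray(BALL,0,.075+.075*np.sin(np.radians(16))),-16,.04)
shake(-16,6)
print(monitor.sense()["clock"]);
shake(-16,4,0,.012)
print(monitor.sense()["clock"]);env.hold(.4);look("s3");print(monitor.sense()["contact_force"])
E
```

```text
16.2
17.45
[ 0.90098683 -0.04204398 -3.35053956]
```

View pics/s3.png

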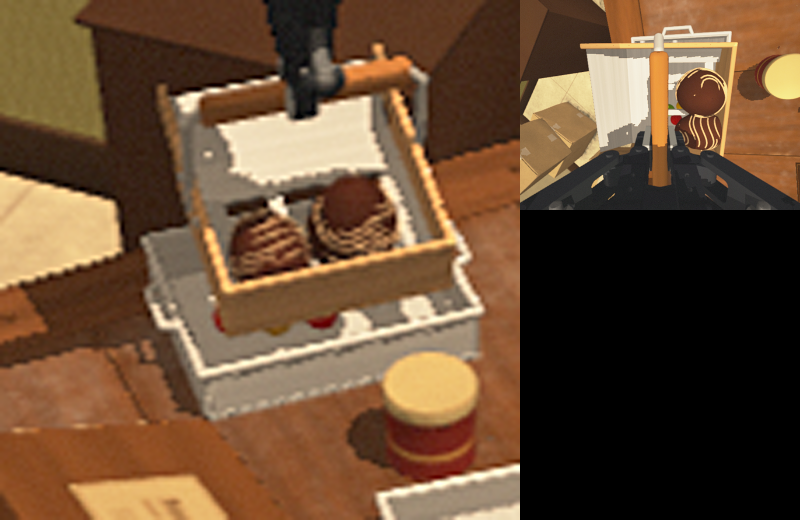

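Three balls (red, yellow, red) are visible in the tray at (222,320), (275,328) and (322,320), and both eggs are in the sieve. Green isn't visible, so I'll raise the sieve a little and find the balls with colour masks.

```bash
cat >> h.py <<'E'
def balls():
    f=eyes.grab_frame("scene");h=cv2.cvtColor(f["frame"],cv2.COLOR_RGB2HSV)
    for n,lo,hi in[("red",(0,190,90),(4,255,255)),("red2",(174,190,90),(179,255,255)),("green",(40,130,50),(75,255,255)),("yellow",(17,170,100),(28,255,255))]:
        m=cv2.inRange(h,lo,hi);m[:110]=0;m[260:]=0;m[:,:170]=0;m[:,310:]=0
        k,_,st,c=cv2.connectedComponentsWithStats(m)
        for i in range(1,k):
            if st[i,4]>=4:
                p=ray(f,*c[i],.0165);d=R.from_euler('z',4,degrees=True).apply([*(p[:2]-BALL),0]);print(n,st[i,4],c[i].round(),"tray",d[:2].round(3))
    return f
E
python3 - <<'E'
from h import *
shake(-16,4,.012,.0)
go(MID,tray(BALL,0,.17),-12,.15)
f=balls();look("s4");print(monitor.sense()["clock"])
E
```

```text
red 38 [227. 199.] tray [-0.057  0.007]
red 33 [250. 197.] tray [ 0.006 -0.009]
red 46 [282. 229.] tray [ 0.05  -0.165]
red 49 [279. 236.] tray [ 0.033 -0.191]
red2 5 [248. 199.] tray [-0.002 -0.012]
red2 4 [251. 199.] tray [ 0.007 -0.016]
red2 4 [228. 202.] tray [-0.059 -0.005]
green 17 [233. 195.] tray [-0.037  0.02 ]
yellow 50 [238. 199.] tray [-0.029 -0.005]
20.0
```

View pics/s4.png

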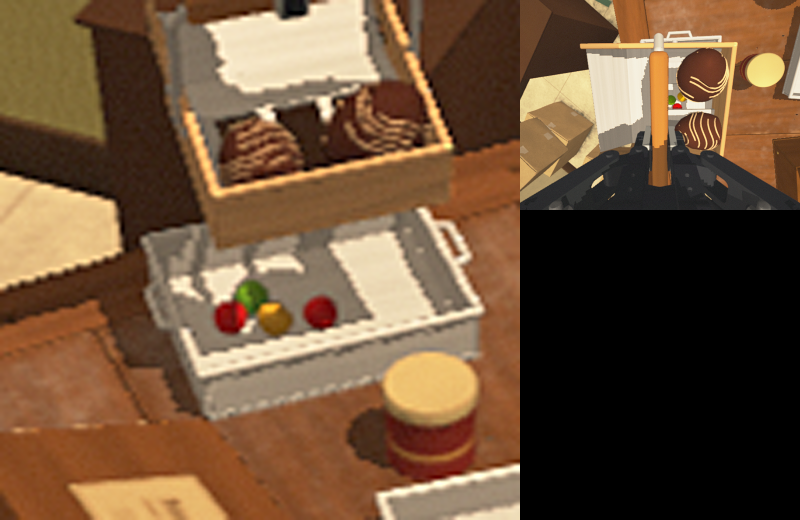

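The tray now holds all four balls: red (230,317), green (252,295), yellow (275,319) and red (320,312). Both eggs are in the sieve. Next I pour.

Run:
```python
from h import *
go(CORNER,tray(EGG,-.065,.13),-4,.14)
go(CORNER,tray(EGG,-.065,.09),0,.10)
print(monitor.sense()["clock"])
go(CORNER,tray(EGG,-.065,.09),3,.02)
go(CORNER,tray(EGG,-.065,.09),6,.02)
env.hold(1.0)
for a,z in((10,.088),(14,.082),(19,.075),(24,.062)): go(CORNER,tray(EGG,-.065,z),a,.03)
env.hold(.5)
f=eyes.grab_frame("scene");g=eyes.grab_frame("wrist");print(monitor.sense()["clock"])
cv2.imwrite("pics/s5.png",np.hstack([cv2.resize(f["frame"][150:350,220:420],(400,400)),cv2.resize(g["frame"],(400,300))[:,:] if 0 else np.vstack([cv2.resize(g["frame"],(400,300)),np.zeros((100,400,3),np.uint8)])])[:,:,::-1])
```

```text
24.125
28.9167
```

View pics/s5.png

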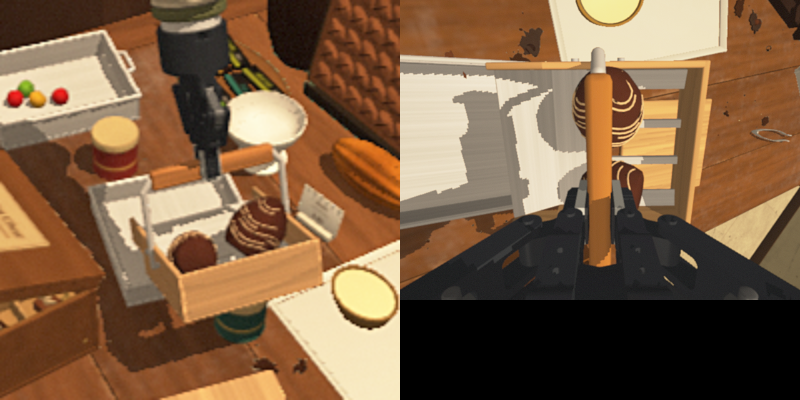

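The tilted sieve holds both eggs just past the slots, under the bar, at (195,250) and (255,225). The tins are untouched. I'll jiggle lightly and keep tilting slowly.

Run:
```python
from h import *
for dx in(.005,-.005,.005,0): go(CORNER,tray(EGG,-.065,.056,dx=dx),24,.06)
env.hold(.5)
for a in(27,30,33,36,39,42,45,48):
    go(CORNER,tray(EGG,-.065,.048),a,.025)
    s=monitor.sense();print(a,round(s["clock"],2),s["contact_force"].round(2))
env.hold(.7)
f=eyes.grab_frame("scene");g=eyes.grab_frame("wrist");s=monitor.sense();print(s["clock"],s["contact_force"])
cv2.imwrite("pics/s6.png",np.hstack([cv2.resize(f["frame"][150:350,220:420],(400,400)),np.vstack([cv2.resize(g["frame"],(400,300)),np.zeros((100,400,3),np.uint8)])])[:,:,::-1])
```

```text
27 31.12 [-0.66 -0.49 -3.22]
30 31.58 [-0.01 -0.18 -4.08]
33 32.04 [-0.07  0.   -3.  ]
36 32.5 [ 0.32 -0.25 -2.13]
39 32.96 [-1.53 -1.03 -3.17]
42 33.42 [-0.33 -0.   -2.56]
45 33.88 [ 0.55  0.08 -2.66]
48 34.33 [-0.33  0.11 -3.08]
35.1333 [-0.82294853 -0.35001725 -3.22967726]
```

View pics/s6.png

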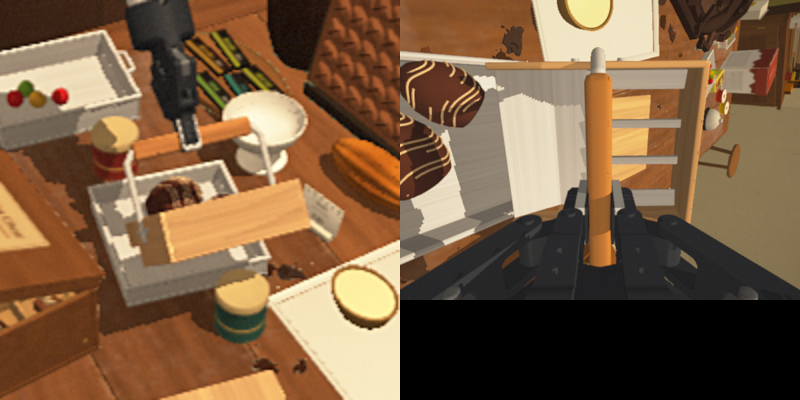

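Both eggs lie in the square tray: in the wrist view at (445,95) and (425,160), with the sieve empty. Next I raise it, level it, and check the board centre from the first picture (corner pixels at (73,500) and (460,522)) before setting it down.

Run:
```python
from h import *
go(CORNER,tray(EGG,-.075,.16),46,.12)
go(CORNER,tray(EGG,-.12,.17),20,.10)
go([0,0,0],[*BOARD,.14],0,.14)
g=eyes.grab_frame("top");h=cv2.cvtColor(g["frame"],cv2.COLOR_RGB2HSV)
f=pickle.load(open("top0.pkl","rb"))
S=R.from_euler('z',-YAW,degrees=True)
for u,v in((73,500),(460,522)):
    p=ray(f,390+u/6,200+v/6,.008);print(p.round(3),S.apply([*(p[:2]-BOARD),0]).round(3))
s=monitor.sense();print(s["clock"],s["contact_force"],s["finger_gap"])
# egg positions from scene: dark brown inside the tray
f=eyes.grab_frame("scene");h=cv2.cvtColor(f["frame"],cv2.COLOR_RGB2HSV)
m=cv2.inRange(h,(0,40,0),(20,255,110));q=np.zeros_like(m)
c=[tray(EGG,y,.035,-7,x) for x,y in((-.085,-.085),(.085,-.085),(.085,.085),(-.085,.085))]
px=[(f["mtx"]@(f["view"][:3,:3]@k+f["view"][:3,3])) for k in c];cv2.fillPoly(q,[np.array([p[:2]/p[2] for p in px]).astype(int)],255)
k,_,st,ce=cv2.connectedComponentsWithStats(m&q)
for i in range(1,k):
    if st[i,4]>30:print(st[i],(ray(f,*ce[i],.036)[:2]-EGG).round(3))
```

```text
[ 0.418 -0.28   0.008] [-0.095  0.097  0.   ]
[ 0.402 -0.47   0.008] [-0.094 -0.093  0.   ]
38.9583 [-0.44160809 -0.33298099 -2.4510853 ] 0.14193232286829358
[316 233  13   5  31] [0.072 0.07 ]
[292 240  29  25 374] [0.001 0.027]
[319 250  13  21 142] [ 0.035 -0.023]
```

The board centre is within about 5 mm of where the sieve started, and the eggs are inside the tray. I'll set the sieve down.

Run:
```python
from h import *
go([0,0,0],[*BOARD,.03],0,.12); env.hold(.2)
print(go([0,0,0],[*BOARD,.006],0,.025,guard=5))
s=monitor.sense();print(s["clock"],s["position"],pose([0,0,0],[*BOARD,.008],0)[0],s["contact_force"])
env.release();env.hold(.3)
p,q=pose([0,0,0],[*BOARD,.008],0)
env.movel(p+[0,0,.13],velocity=.12);env.hold(.5)
g=eyes.grab_frame("top");cv2.imwrite("pics/t9.png",g["frame"][:,:,::-1])
# sieve rest check: bar pixels (orange-brown) by wrist view
f=eyes.grab_frame("scene");f0=pickle.load(open("scene0.pkl","rb"))
d=cv2.absdiff(f["frame"],f0["frame"]).max(2)
for n,(r0,r1,c0,c1) in dict(sieve=(320,430,285,330),tin1=(205,245,262,292),tin2=(280,322,325,357),bowl=(195,240,328,376)).items():print(n,(d[r0:r1,c0:c1]>40).mean().round(3))
balls();print(monitor.sense()["clock"])
```

```text
True
40.9917 [ 0.50423121 -0.3854418   0.12581058] [ 0.504  -0.3855  0.1223] [ 0.68147082 -0.16269274  4.01989201]
sieve 0.323
tin1 0.312
tin2 0.357
bowl 0.7
red 37 [249. 198.] tray [ 0.003 -0.01 ]
red 44 [227. 199.] tray [-0.057  0.007]
red 64 [280. 229.] tray [ 0.045 -0.166]
red 48 [279. 237.] tray [ 0.032 -0.192]
green 16 [233. 194.] tray [-0.038  0.021]
yellow 47 [238. 199.] tray [-0.028 -0.004]
43.85
```

Run:
```python
from h import *
s=monitor.sense();env.movel(np.array(s["position"])+[0,0,.08],velocity=.15)
env.set_joints([1.062,.313,1.498,0,1.331,-.223])
for n,(r0,r1,c0,c1) in dict(top=(210,295,395,480),scene=(320,430,280,395)).items():
    a=pickle.load(open(n+"0.pkl","rb"))["frame"];b=eyes.grab_frame(n)["frame"]
    d=cv2.absdiff(a,b).max(2)
    def bar(x):
        h=cv2.cvtColor(x,cv2.COLOR_RGB2HSV);m=cv2.inRange(h,(6,170,110),(13,255,230));w=np.zeros_like(m);w[r0:r1,c0:c1]=m[r0:r1,c0:c1]
        k,_,st,c=cv2.connectedComponentsWithStats(w);i=1+st[1:,4].argmax();return st[i],c[i].round(1)
    print(n,bar(a),bar(b))
    if n=="scene":
        for t,(e0,e1,g0,g1) in dict(tin1=(205,245,262,292),tin2=(280,322,325,357),bowl=(195,240,328,376)).items():print(t,(d[e0:e1,g0:g1]>40).mean().round(3))
    print(cv2.phaseCorrelate(np.float64(cv2.cvtColor(a,7)[r0:r1,c0:c1]),np.float64(cv2.cvtColor(b,7)[r0:r1,c0:c1])))
print(monitor.sense()["clock"])
```

```text
top (array([421, 227,  59,  68, 722], dtype=int32), array([464. , 275.6])) (array([ 395,  223,   85,   72, 1009], dtype=int32), array([450.9, 278.8]))
((0.34544564429876345, -1.7939504926900867), 0.5111660069098306)
scene (array([ 280,  320,   99,   35, 1667], dtype=int32), array([323.6, 333. ])) (array([ 280,  320,   96,   35, 1647], dtype=int32), array([323.7, 332.9]))
tin1 0.0
tin2 0.0
bowl 0.0
((0.061023851907513915, 0.18157583223542417), 0.41230655096994073)
47.9917
```

```bash
python3 -c "
from bench import job;print(job.hand_in())"
```

```text
the job is handed in; nothing more can be done
None
```

I handed the job in at about 48 s of the 67 s, but the hand-in gave no verdict: the four balls are in the lugged tray, both eggs are in the square tray, the empty sieve is back on its board within a few millimetres of where it started, and the tins and bowl show no change in the final picture.

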